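# Return the medium dresser bits to the canister

### The job

Put the two medium (16 mm) dresser bits from the rack into the clear return canister, one after the other, through the red neck in its sliding lid; the lid was locked wherever it was last left, so feel or look for where the neck is. Leave the slimmer and thicker bits standing in the rack and do not disturb anything else on the bench.

Things in the scene. Friction and masses are not known exactly. Their poses are not given: they have to be found in the camera images.
- rack: black plastic rack for dresser bits, 54 x 232 x 30 mm (x, y, z), fixed. Origin: centre of its underside. Five blind holes in a row along its own y, 44 mm apart, the middle one at the origin, each 13 mm wide, with their floors 5 mm above the bench: the bits' shanks stand loosely in them, any bit in any hole, bodies above the rack
- medium_a: hardened steel dresser bit standing in the rack, 70 mm tall overall: a plain shank 10 mm across for the lower 25 mm, then a medium body 16 mm across up to the flat top, with a brass band near the top. Origin: centre of the shank's lower end; own z runs up along the bit
- medium_b: hardened steel dresser bit standing in the rack, 70 mm tall overall: a plain shank 10 mm across for the lower 25 mm, then a medium body 16 mm across up to the flat top, with a brass band near the top. Origin: centre of the shank's lower end; own z runs up along the bit
- slim: hardened steel dresser bit standing in the rack, 70 mm tall overall: a plain shank 10 mm across for the lower 25 mm, then a slim body 12 mm across up to the flat top, with a brass band near the top. Origin: centre of the shank's lower end; own z runs up along the bit. Not wanted: stays in the rack
- thick_a: hardened steel dresser bit standing in the rack, 70 mm tall overall: a plain shank 10 mm across for the lower 25 mm, then a thick body 22 mm across up to the flat top, with a brass band near the top. Origin: centre of the shank's lower end; own z runs up along the bit. Not wanted: stays in the rack
- thick_b: hardened steel dresser bit standing in the rack, 70 mm tall overall: a plain shank 10 mm across for the lower 25 mm, then a thick body 22 mm across up to the flat top, with a brass band near the top. Origin: centre of the shank's lower end; own z runs up along the bit. Not wanted: stays in the rack
- medium_a_mid (a point): point on the axis of medium_a, half way along it (35 mm from either end)
- medium_b_mid (a point): point on the axis of medium_b, half way along it (35 mm from either end)
- canister: deep clear return canister, fixed, 120 x 90 x 130 mm (x, y, z), walls 3 mm, sloping floor inside. Origin: centre of its underside. Closed on top by a blue lid plate, 160 x 94 mm, 5 mm thick (top 135 mm above the origin). The only way in is the red round neck in the middle of the lid, rim 170 mm above the origin: see point track_mid
- track_mid (a point): point over the canister's centre, 170 mm above its underside, level with the red neck's rim. Neck: 30 mm across outside (33 at the lip), bore 20 mm. The lid slides along the canister's own x and is locked where it was left: the neck's centre is anywhere from -20 to +20 mm from this point along that x (y exact), which is not reported: feel or look for it. The lid does not yield
- puck: bystander: black rubber puck, 76 mm across, 25 mm high; origin at the centre of its underside; leave it alone
- bottle: bystander: blue drinking bottle, 70 mm across, 200 mm high; origin at the centre of its underside; leave it alone
- mug: bystander: white mug, 80 mm across, 92 mm high; origin at the centre of its underside; leave it alone
- tape: bystander: roll of grey tape lying flat, 90 mm across, 24 mm high; origin at the centre of its underside; leave it alone
- stone: bystander: reddish honing stone, 50 x 150 x 22 mm; origin at the centre of its underside; leave it alone
- runner: bystander: steel skate blade with white feet, 270 mm long along its own x, 26 mm high; origin at the centre of its underside; leave it alone

How it is judged (in metres and radians):
On the way, in this order (a step that is already met when the one before it is completed fails the run):
1. one medium bit, and only one, lies inside the canister below the lid ((((x of medium_a_mid in the frame of canister between -0.057 and 0.057 m and y of medium_a_mid in the frame of canister between -0.042 and 0.042 m and z of medium_a_mid in the frame of canister between 0 and 0.105 m) and not (x of medium_b_mid in the frame of canister between -0.057 and 0.057 m and y of medium_b_mid in the frame of canister between -0.042 and 0.042 m and z of medium_b_mid in the frame of canister between 0 and 0.105 m)) or ((x of medium_b_mid in the frame of canister between -0.057 and 0.057 m and y of medium_b_mid in the frame of canister between -0.042 and 0.042 m and z of medium_b_mid in the frame of canister between 0 and 0.105 m) and not (x of medium_a_mid in the frame of canister between -0.057 and 0.057 m and y of medium_a_mid in the frame of canister between -0.042 and 0.042 m and z of medium_a_mid in the frame of canister between 0 and 0.105 m)))), for 0.2 s.
2. both medium bits lie inside the canister (x of medium_a_mid in the frame of canister between -0.057 and 0.057 m and y of medium_a_mid in the frame of canister between -0.042 and 0.042 m and z of medium_a_mid in the frame of canister between 0 and 0.105 m and x of medium_b_mid in the frame of canister between -0.057 and 0.057 m and y of medium_b_mid in the frame of canister between -0.042 and 0.042 m and z of medium_b_mid in the frame of canister between 0 and 0.105 m), for 0.2 s.
At the end, for the whole second after the job is handed in: both medium bits lie at rest inside the canister (their middles between its walls and less than 105 mm above its underside), and the slim and the two thick bits still stand upright in the rack, within 12 mm of where they were (all of step 2 and linear speed of each of medium_a, medium_b below 0.02 m/s and angular speed of each of medium_a, medium_b below 0.3 rad/s and distance of each of slim, thick_a, thick_b from where it was at the start of the episode below 0.012 m and angle between each of slim, thick_a, thick_b's own z axis and vertical below 0.15 rad); the robot touches nothing.
It fails at once if a bit of the wrong size is taken out of its hole or another thing on the bench is moved by more than 30 mm (distance of any of slim, thick_a, thick_b, puck, bottle, mug, tape, stone, runner from where it was at the start of the episode above 0.03 m).
It also fails if it takes over 70 s, if anything falls off the work surface, if the arm or the gripper's body presses on something with over 40 N, if the wrist force passes 120 N, or if a joint passes its speed limit or range.

### The arm

A 6-joint arm with a two-finger parallel gripper is mounted at the origin on the work surface. World frame = base frame: x ahead of the robot, y to its left, z up, the work surface at z = 0. Lengths are in mm, angles in rad, forces in N, time in s.
With the tool pointing down it reaches from about 275 to 1000 mm from the base axis. Payload 8.4 kg.
Tool frame: the origin (TCP) lies between the finger pads; the fingertips stand 22 mm ahead of it and the grasp point (between the pads) lies 3 mm ahead of it; z points along the fingers, y is the line along which they close (so a half turn about z gives the same grasp; the last joint's range is limited). The gripper opens to 85 mm and grips with 20 to 120 N. Pads are 22 mm wide; open, the fingers measure 114 mm over their backs; the gripper's body (76 mm by 85 mm) begins 54 mm behind the grasp point. The pads swing forward as they close: fully open they stand 13 mm farther back than shut.
Start: joints at [1.243, 0.353, 1.633, -0, 1.155, -0.002], TCP at [200.04, 592.125, 253.281] pointing down, gripper open.
Joint ranges: [-2.63, 2.63], [-0.92, 2.1], [0.06, 2.66], [-1.3, 4.44], [0, 2.69], [-3.02, 3.02]. Speed limits (rad/s): [2.22, 2.22, 2.79, 3.14, 3.14, 3.14].

### API

Orientations are given as [roll, pitch, yaw] about the fixed x, y, z axes, in that order (R = Rz(yaw) Ry(pitch) Rx(roll)).
In Python, from rig import r, grab_frame gives the robot as it stands.
- The arm moves only by the shell command python3 -m inch 'ROWS' [FORCE]. ROWS is JSON, a list of rows, each a list of 7 numbers: the turn, a rotation vector about the tool's x, y, z as a fraction of full scale, then the shift along the tool's x, y, z as a fraction of full scale, then the closure, from 0 (fully open) to 1 (shut). In form: [[rx, ry, rz, dx, dy, dz, fingers], ...]. A call has 1 to 8 rows; each row shifts and turns the commanded pose from where the row before left it, along the tool's axes as they then stand; what a row does not reach is not made up. Full scale, the value 1, is 2.5 cm for a shift and pi rad for a turn. A row lasts 1/12 s, in which the tool goes at most 41.7 mm and 7.16 degrees, less where a joint would pass 70% of its speed; a pose out of reach is approached as far as the arm can. A call with a number of a shift or a turn outside -1 to 1 is refused whole. A call with a gripper value outside its range is refused whole. The fingers move at their own pace and stop on an object; FORCE is the grip in N (left out, the last holds). Time passes only in rows, so rows that do not move let the fingers close. It gives the time, the measured TCP pose, the force, the opening and the grip force at its end, in the units of the state.
- r.sense(): the state, without advancing time (a new reading comes with each control period).
- grab_frame(name): name is "side" or "top"; returns a dict with "pixels" (420x560x3 uint8, red, green, blue), "z_map" (420x560 float32, mm along the optical axis (not along the pixel's ray), 0 where there is no reading), "vertical_fov" (degrees; the focal length in pixels is half the picture's height over the tangent of half this angle, whatever the lens; pixels are square), "cx", "cy" (the principal point, pixels), "cam_to_world" (4x4, takes a point from camera to world coordinates). Camera axes: x right, y down, z forward; pixel columns grow to the right and rows downward; lengths in mm; the calibration is good to about 2 mm. A picture is of the moment at which its call begins.
- r.sign_off(): hands the job in; it is judged then, once.
The state is a dict: "clock": time; "qpos": joint angles; "qvel": joint speeds; "joint_efforts": joint torques, N m; "eef_pos": TCP position; "tcp_rot": TCP orientation; "contact_force": force on the tool from outside, world axes, zero at the start; "wrist_torque": the same for the moment, N m; "opening": opening from 0.0 (shut) to 1.0 (fully open); "grasp_force": force on a finger pad.
Only numpy, scipy, OpenCV 4.12 (cv2) and the standard library are available. Lean on these libraries where they do the work, as an engineer would, in place of code of your own. Each camera call takes 0.05 s, during which the arm holds its last target. There are 200 camera calls.

## Working session

There is one attempt and no reset: what is moved stays moved. The work goes in short steps, Python scripts to look and compute and a shell command to move; the robot and the scene stay as the last step left them, time stands still between calls to the robot, and variables do not carry over. Pictures are saved under pics/ and viewed, at most 10 in all, crops included, and the job is handed in when it is done.

```bash
ls; mkdir -p pics; cat > h.py <<'E'
import numpy as np,cv2
from rig import r,grab_frame
def cloud(f):
    z=f["z_map"].astype(float);h,w=z.shape
    F=h/2/np.tan(np.radians(f["vertical_fov"])/2)
    u,v=np.meshgrid(np.arange(w),np.arange(h))
    P=np.stack([(u-f["cx"])*z/F,(v-f["cy"])*z/F,z,np.ones_like(z)],-1)@np.array(f["cam_to_world"]).T
    P=P[...,:3];P[z==0]=np.nan
    return P
def save(f,n): cv2.imwrite(n,f["pixels"][...,::-1])
E
python3 - <<'E'
from h import *
for n in("side","top"):
    f=grab_frame(n);save(f,f"pics/{n}0.png");np.save(n+"0.npy",cloud(f));print(n,f["vertical_fov"],f["cx"],f["cy"],np.round(f["cam_to_world"],3))
s=r.sense();print(s)
E
```

```text
pics
side 46.339190809577275 273.61420294836427 201.33514032430327 [[-9.29000e-01 -2.22000e-01  2.96000e-01  2.50315e+02]
 [-3.69000e-01  5.99000e-01 -7.10000e-01  8.77556e+02]
 [-2.00000e-02 -7.69000e-01 -6.39000e-01  8.47215e+02]
 [ 0.00000e+00  0.00000e+00  0.00000e+00  1.00000e+00]]
top 43.65211516604734 270.3119606189941 206.35589507645642 [[-1.000000e-03 -9.840000e-01  1.770000e-01  3.676400e+02]
 [-1.000000e+00 -1.000000e-03 -1.600000e-02  9.433600e+01]
 [ 1.600000e-02 -1.770000e-01 -9.840000e-01  1.395272e+03]
 [ 0.000000e+00  0.000000e+00  0.000000e+00  1.000000e+00]]
{'clock': 0.1, 'qpos': array([ 1.24259003e+00,  3.53605096e-01,  1.63405203e+00,  1.65055315e-06,
        1.15521242e+00, -2.41124479e-03]), 'qvel': array([-0.00072783, -0.0014224 , -0.0012625 , -0.00171309,  0.001919  ,
        0.00167039]), 'joint_efforts': array([-2.06024520e-04, -6.06357551e+01, -3.42821181e+01,  6.30862769e-05,
        4.00148609e-03, -2.52483193e-05]), 'eef_pos': array([199.91586926, 591.74147943, 252.62368161]), 'tcp_rot': array([-3.14031576e+00, -4.58811475e-06,  2.81579693e+00]), 'contact_force': array([-0.11569885, -0.71427264, -0.2482735 ]), 'wrist_torque': array([-0.00394218, -0.04457026, -0.04885285]), 'grasp_force': 0.0, 'opening': 1.0021669733821434}
```

View pics/side0.png

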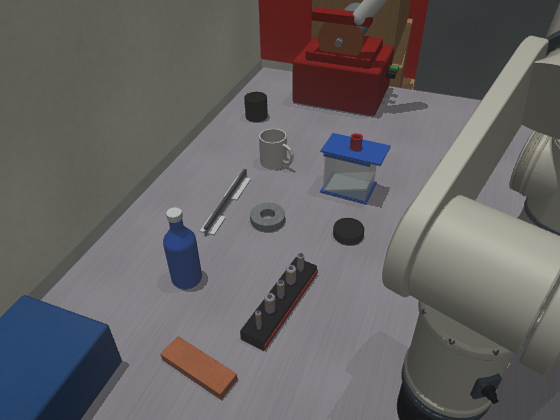

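View pics/top0.png

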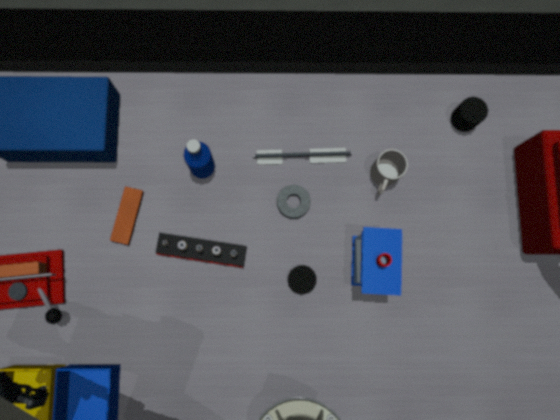

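The rack runs from (165,243) to (235,252) in the top view, with five bits at columns 165 to 233. The canister lid is at (382,261), its neck at (384,260). In the side view the bits stand from (258,318) to (301,261). Next I measure them.

```bash
python3 - <<'E'
from h import *
for n in("side","top"):
    P=np.load(n+"0.npy");im=cv2.imread(f"pics/{n}0.png");x,y,z=P[...,0],P[...,1],P[...,2]
    win=np.zeros(z.shape,bool)
    if n=="side":
        win[240:350,235:325]=1; lw=(slice(125,170),slice(310,400))
        lo,hi=48,90
    else:
        win[225:275,150:250]=1; lw=(slice(220,305),slice(350,410))
        lo,hi=48,90
    k,L=cv2.connectedComponents((win&(z>lo)&(z<hi)).astype(np.uint8))
    print(n)
    for i in range(1,k):
        m=L==i
        if m.sum()<3: continue
        p=P[m];t=p[p[:,2]>np.percentile(p[:,2],99)-4]
        print(i,m.sum(),"mean",p.mean(0).round(1),"zmax",p[:,2].max().round(1),"top c",t.mean(0).round(1),"spanxy",np.ptp(p[:,:2],0).round(1))
    # rack top
    m=win&(z>22)&(z<36); 
    rect=cv2.minAreaRect(P[m][:,:2].astype(np.float32));print("rack",rect,np.median(z[m]))
    lid=np.zeros(z.shape,bool);lid[lw]=1
    m=lid&(z>125)&(z<143)
    rect=cv2.minAreaRect(P[m][:,:2].astype(np.float32));print("lid",rect,np.median(z[m]))
    m=lid&(z>160)&(z<178);print("neck",m.sum(),P[m].mean(0).round(1),P[m].min(0).round(1),P[m].max(0).round(1))
S=cv2.resize(cv2.imread("pics/side0.png")[245:350,235:325],None,fx=5.6,fy=5.6,interpolation=cv2.INTER_CUBIC)
cv2.imwrite("pics/crop.png",S)
E
```

```text
side
1 83 mean [485.6 171.7  65.4] zmax 78.6 top c [486.1 169.1  75.3] spanxy [15.7 18.2]
2 139 mean [491.6 216.   66.2] zmax 79.4 top c [493.4 212.6  76.1] spanxy [20.6 23.3]
3 89 mean [498.7 258.3  66. ] zmax 78.6 top c [500.1 256.5  75.3] spanxy [14.8 16.9]
4 154 mean [505.  302.4  67.1] zmax 79.3 top c [506.3 299.9  75.7] spanxy [22.4 23.4]
5 66 mean [512.4 344.9  65.3] zmax 77.3 top c [513.1 342.6  74.5] spanxy [11.1 10.2]
rack ((500.5921325683594, 255.4711151123047), (234.61175537109375, 56.4710807800293), 81.2590103149414) 29.099706684657917
lid ((463.4593811035156, -191.13035583496094), (105.90542602539062, 162.01394653320312), 85.87378692626953) 133.40415972108553
neck 84 [ 461.9 -191.3  165.6] [ 446.8 -207.2  160.3] [ 477.1 -172.4  171.8]
top
1 26 mean [513.3 338.7  68.2] zmax 80.5 top c [512.8 339.5  79.6] spanxy [11.2 10.1]
2 73 mean [506.7 295.3  72.2] zmax 81.4 top c [510.1 296.9  78.8] spanxy [20.3 20.9]
3 38 mean [499.9 252.1  72.3] zmax 78.9 top c [500.9 253.3  76.4] spanxy [13.2 15.8]
4 70 mean [493.4 209.3  72.6] zmax 80.5 top c [493.6 207.1  77. ] spanxy [20.4 21.6]
5 36 mean [486.9 165.8  73.1] zmax 80.2 top c [486.3 165.7  77.7] spanxy [15.2 12.9]
rack ((499.2539978027344, 253.91021728515625), (232.5669403076172, 57.80463409423828), 81.05989837646484) 29.527610974739446
lid ((462.910400390625, -193.76177978515625), (99.27315521240234, 160.07913208007812), 86.45307159423828) 134.63763332288408
neck 93 [ 463.2 -194.1  168.8] [ 447.4 -208.4  160.4] [ 478.  -178.3  177.5]
```

View pics/crop.png

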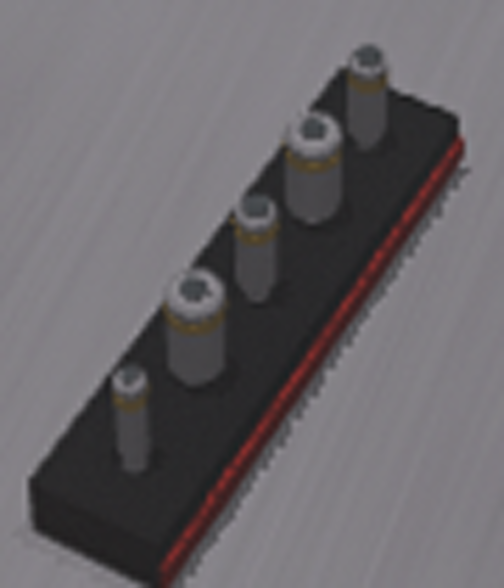

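Mediums are the middle bit (about 500, 255) and the end bit (about 486, 168). The neck is at about (462.5, -192.5). I'll close across the rack, which needs yaw of about 1.417.

```bash
python3 -m inch '[[0,0,0.0375,0,0,0,0],[0,0,0.0375,0,0,0,0],[0,0,0.0375,0,0,0,0],[0,0,0.0375,0,0,0,0],[0,0,0.0375,0,0,0,0],[0,0,0.0375,0,0,0,0],[0,0,0.0375,0,0,0,0],[0,0,0.0375,0,0,0,0]]' 40
python3 -m inch '[[0,0,0.0365,0,0,0,0.3],[0,0,0.0365,0,0,0,0.3],[0,0,0.0365,0,0,0,0.3],[0,0,0.0365,0,0,0,0.3],[0,0,0,-0.8,1,0,0.3],[0,0,0,-0.8,1,0,0.3],[0,0,0,-0.8,1,0,0.3],[0,0,0,-0.8,1,0,0.3]]'
```

```text
clock: 0.77
eef_pos: [199.9, 591.8, 252.8]
tcp_rot: [-3.141, 0.001, 1.868]
contact_force: [-0.1, -0.8, 0.6]
opening: 0.997
grasp_force: 0.0
clock: 1.43
eef_pos: [286.8, 496.3, 252.8]
tcp_rot: [-3.141, 0.001, 1.415]
contact_force: [1.4, -0.8, 0.0]
opening: 0.701
grasp_force: 0.0
```

```bash
python3 -m inch '[[0,0,0,-0.82,0.99,0,0.3],[0,0,0,-0.82,0.99,0,0.3],[0,0,0,-0.82,0.99,0,0.3],[0,0,0,-0.82,0.99,0,0.3],[0,0,0,-0.82,0.99,0,0.3],[0,0,0,-0.82,0.99,0,0.3],[0,0,0,-0.82,0.99,0,0.3],[0,0,0,-0.82,0.99,0,0.3]]'
python3 -m inch '[[0,0,0,-0.83,1,0,0.3],[0,0,0,-0.83,1,0,0.3],[0,0,0,0,0,1,0.3],[0,0,0,0,0,1,0.3],[0,0,0,0,0,1,0.3],[0,0,0,0,0,1,0.3],[0,0,0,0,0,0,0.3],[0,0,0,0,0,0,0.3]]'
python3 - <<'E'
from h import *
f=grab_frame("side");save(f,"pics/s1.png")
cv2.imwrite("pics/s1c.png",cv2.resize(f["pixels"][190:350,210:370,::-1],None,fx=3.6,fy=3.6))
E
```

```text
clock: 2.1
eef_pos: [457.1, 303.3, 253.1]
tcp_rot: [-3.141, 0.0, 1.415]
contact_force: [-0.3, 0.1, 0.2]
opening: 0.702
grasp_force: 0.0
clock: 2.77
eef_pos: [498.5, 255.5, 152.4]
tcp_rot: [-3.139, 0.002, 1.415]
contact_force: [-0.7, -0.1, 0.2]
opening: 0.701
grasp_force: 0.0
```

View pics/s1c.png

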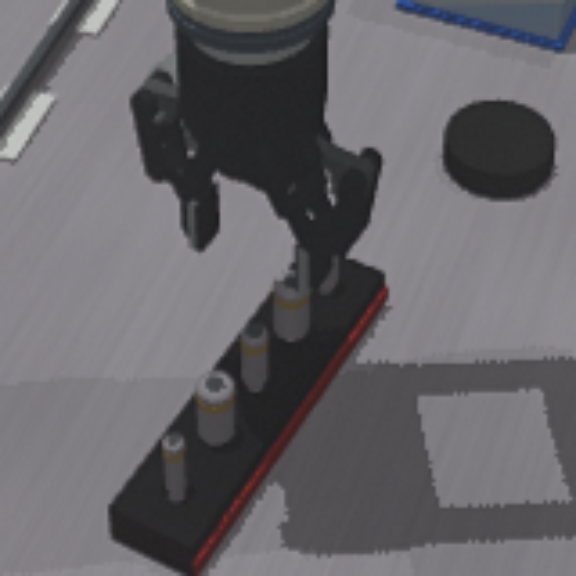

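The crop shows the open gripper above the rack, straddling the middle bit (crop about (255,360)) and closing across the row. I'll descend and grasp.

```bash
python3 -m inch '[[0,0,0,0,0.06,0.9,0.3],[0,0,0,0,0,0.9,0.3],[0,0,0,0,0,0.9,0.3],[0,0,0,0,0,0.9,0.3],[0,0,0,0,0,0,0.3],[0,0,0,0,0,0,0.8],[0,0,0,0,0,0,0.9],[0,0,0,0,0,0,1]]' 40
python3 -m inch '[[0,0,0,0,0,0,1],[0,0,0,0,0,0,1],[0,0,0,0,0,0,1],[0,0,0,0,0,0,1]]' 40
```

```text
clock: 3.48
eef_pos: [502.2, 256.5, 65.4]
tcp_rot: [3.139, -0.002, 1.415]
contact_force: [0.3, 0.4, -0.3]
opening: 0.283
grasp_force: 0.0
clock: 3.82
eef_pos: [502.0, 256.4, 65.2]
tcp_rot: [3.139, -0.002, 1.415]
contact_force: [-0.5, -0.1, 8.8]
opening: 0.17
grasp_force: 38.8
```

```bash
python3 -m inch '[[0,0,0,0,0,-0.5,1],[0,0,0,0,0,-0.9,1],[0,0,0,0,0,-1,1],[0,0,0,0,0,-1,1],[0,0,0,0,0,-1,1],[0,0,0,0,0,-1,1],[0,0,0,0,0,-1,1],[0,0,0,0,0,-1,1]]' 60
python3 -m inch '[[0,0,0,0,0,-0.4,1],[0,0,0,-0.5,0,0,1],[0,0,0,-1,-0.05,0,1],[0,0,0,-1,-0.05,0,1],[0,0,0,-1,-0.05,0,1],[0,0,0,-1,-0.05,0,1],[0,0,0,-1,-0.05,0,1],[0,0,0,-1,-0.05,0,1]]'
```

```text
clock: 4.48
eef_pos: [500.6, 255.6, 250.9]
tcp_rot: [3.141, -0.001, 1.415]
contact_force: [1.0, 0.2, -0.6]
opening: 0.165
grasp_force: 58.9
clock: 5.15
eef_pos: [466.6, 94.6, 257.1]
tcp_rot: [-3.14, 0.001, 1.415]
contact_force: [-0.1, -0.8, -0.6]
opening: 0.169
grasp_force: 58.9
```

```bash
python3 -m inch '[[0,0,0,-0.95,0.135,0,1],[0,0,0,-0.95,0.135,0,1],[0,0,0,-0.95,0.135,0,1],[0,0,0,-0.95,0.135,0,1],[0,0,0,-0.95,0.135,0,1],[0,0,0,-0.95,0.135,0,1],[0,0,0,-0.95,0.135,0,1],[0,0,0,-0.95,0.135,0,1]]'
python3 -m inch '[[0,0,0,-0.95,0.135,0,1],[0,0,0,-0.95,0.135,0,1],[0,0,0,-0.95,0.135,0,1],[0,0,0,0,0,0,1],[0,0,0,0,0,0,1],[0,0,0,0,0,0,1]]'
python3 - <<'E'
from h import *
for n in("side","top"):
    f=grab_frame(n);save(f,f"pics/{n}2.png");P=cloud(f);np.save(n+"2.npy",P)
    b=f["pixels"].astype(int);red=(b[...,0]>90)&(b[...,1]<60)&(b[...,2]<60);x,y,z=np.moveaxis(P,-1,0)
    m=red&(abs(x-462)<60)&(abs(y+192)<60)&(z>140)&(z<180)
    print(n,m.sum(), P[m].mean(0) if m.any() else '')
print(r.sense()["eef_pos"])
f=grab_frame("side")
cv2.imwrite("pics/s2c.png",cv2.resize(f["pixels"][60:200,280:440,::-1],None,fx=4,fy=4,interpolation=cv2.INTER_CUBIC))
E
```

```text
clock: 5.82
eef_pos: [463.8, -96.9, 257.2]
tcp_rot: [-3.14, 0.0, 1.415]
contact_force: [0.3, 0.2, -1.1]
opening: 0.167
grasp_force: 58.9
clock: 6.32
eef_pos: [463.3, -167.1, 257.4]
tcp_rot: [-3.14, -0.001, 1.414]
contact_force: [0.8, 0.2, -1.1]
opening: 0.168
grasp_force: 58.9
side 34 [ 463.85527349 -194.42519953  168.17822392]
top 0 
[ 463.76485166 -166.63908454  257.85041427]
```

View pics/s2c.png

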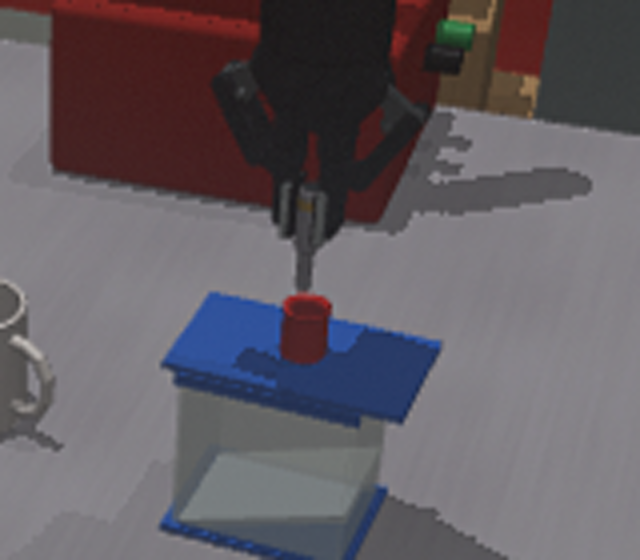

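The bit hangs in the fingers (its tip at crop (303,285)), just beyond the red neck (rim at crop (306,303)), about 25 mm short along y. I'll fit circles to both in the same camera to get their relative offset.

```bash
cat > fit.py <<'E'
from h import *
from scipy.optimize import least_squares
def fit(p,R,g): 
    s=least_squares(lambda c:np.hypot(p[:,0]-c[0],p[:,1]-c[1])-R,g,loss="soft_l1"); return s.x.round(1),np.abs(s.fun).mean().round(2),len(p)
def rel(f):
    P=cloud(f);x,y,z=np.moveaxis(P,-1,0);t=r.sense()["eef_pos"]
    m=(abs(x-463)<22)&(abs(y+192)<22)&(z>142)&(z<162);n=fit(P[m],15,[463,-195])
    m=(abs(x-t[0])<9)&(abs(y-t[1])<12)&(z>t[2]-58)&(z<t[2]-37);b=fit(P[m],5,[t[0],t[1]-3])
    m=(abs(x-t[0])<11)&(abs(y-t[1])<14)&(z>t[2]-33)&(z<t[2]-24);b2=fit(P[m],8,[t[0],t[1]-3])
    print("neck",n,"shank",b,"body",b2,"tcp",t.round(1),"lowest",np.nanmin(z[(abs(x-t[0])<9)&(abs(y-t[1])<12)&(z>180)]))
E
python3 - <<'E'
from fit import *
rel(grab_frame("side"))
E
```

```text
neck (array([ 462.6, -192.9]), np.float64(1.74), 93) shank (array([ 462. , -169.1]), np.float64(1.29), 30) body (array([ 462.1, -169.3]), np.float64(1.29), 14) tcp [ 464.1 -166.7  258.1] lowest 197.8476958095656
```

```bash
python3 -m inch '[[0,0,0,-0.47,0.085,0,1],[0,0,0,-0.47,0.085,0,1],[0,0,0,0,0,0,1],[0,0,0,0,0,0.6,1],[0,0,0,0,0,0.2,1],[0,0,0,0,0,0,1],[0,0,0,0,0,0,1]]'
python3 - <<'E'
from fit import *
f=grab_frame("side");rel(f);print(r.sense()["contact_force"])
cv2.imwrite("pics/s3c.png",cv2.resize(f["pixels"][80:180,310:400,::-1],None,fx=6,fy=6,interpolation=cv2.INTER_CUBIC))
E
```

```text
clock: 7.1
eef_pos: [464.6, -191.4, 238.1]
tcp_rot: [-3.141, -0.0, 1.414]
contact_force: [-0.3, -0.7, -0.4]
opening: 0.165
grasp_force: 58.9
neck (array([ 463.1, -192.5]), np.float64(1.83), 85) shank (array([ 463.1, -192.4]), np.float64(1.08), 28) body (array([ 461.9, -194.3]), np.float64(1.65), 18) tcp [ 464.8 -191.4  238.5] lowest 180.7174188567178
[ 0.02466721 -0.08348881 -1.20999912]
```

View pics/s3c.png

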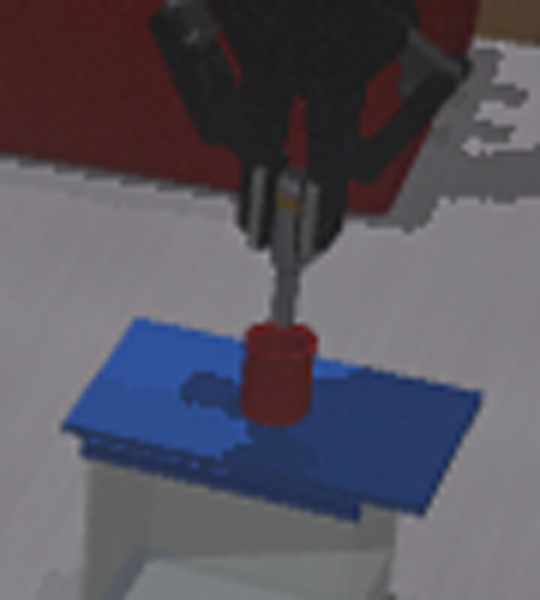

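The shank now hangs directly above the neck's mouth (crop (283,325) over the rim centre at (281,338)), and the fit agrees. I'll lower it slowly, watching the force.

```bash
python3 -m inch '[[0,0,0,0,0,0.2,1],[0,0,0,0,0,0.2,1],[0,0,0,0,0,0.2,1],[0,0,0,0,0,0.1,1],[0,0,0,0,0,0,1]]'; python3 -m inch '[[0,0,0,0,0,0.2,1],[0,0,0,0,0,0.2,1],[0,0,0,0,0,0.1,1],[0,0,0,0,0,0,1]]'
```

```text
clock: 7.57
eef_pos: [464.4, -191.1, 220.0]
tcp_rot: [-3.14, -0.0, 1.415]
contact_force: [-0.3, 0.2, -1.3]
opening: 0.167
grasp_force: 58.9
clock: 7.9
eef_pos: [464.4, -191.2, 207.5]
tcp_rot: [-3.14, -0.0, 1.415]
contact_force: [-0.4, -0.3, -1.1]
opening: 0.167
grasp_force: 58.9
```

```bash
python3 -m inch '[[0,0,0,0,0,0.1,1],[0,0,0,0,0,0.1,1],[0,0,0,0,0,0.1,1],[0,0,0,0,0,0.08,1],[0,0,0,0,0,0,1],[0,0,0,0,0,0,1]]'
```

```text
clock: 8.4
eef_pos: [464.7, -191.3, 198.7]
tcp_rot: [-3.141, -0.0, 1.415]
contact_force: [-0.1, 0.3, -1.0]
opening: 0.171
grasp_force: 58.9
```

```bash
python3 -m inch '[[0,0,0,0,0,0,0.75],[0,0,0,0,0,0,0.6],[0,0,0,0,0,0,0.5],[0,0,0,0,0,0,0.4],[0,0,0,0,0,-0.5,0.3],[0,0,0,0,0,-1,0.3],[0,0,0,0,0,-1,0.3]]' 40
python3 - <<'E'
from fit import *
f=grab_frame("side")
cv2.imwrite("pics/s4c.png",cv2.resize(f["pixels"][80:210,300:410,::-1],None,fx=4.6,fy=4.6,interpolation=cv2.INTER_CUBIC))
E
```

```text
clock: 8.98
eef_pos: [464.1, -191.1, 261.4]
tcp_rot: [-3.139, -0.001, 1.415]
contact_force: [0.3, -1.0, 0.5]
opening: 0.696
grasp_force: 0.0
```

View pics/s4c.png

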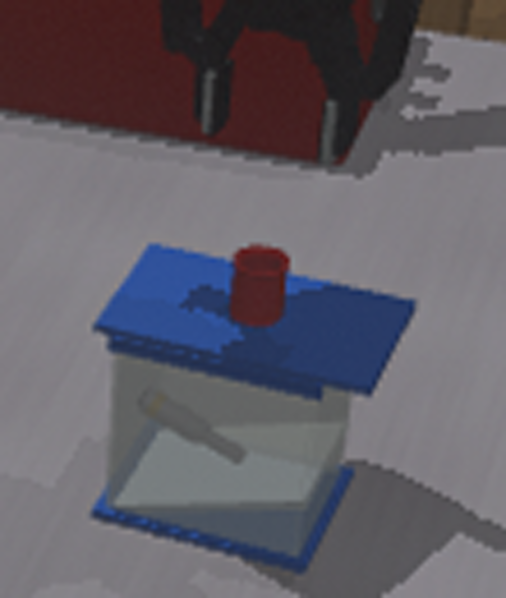

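The first bit lies inside the canister on the sloping floor (crop (190,425)), and the neck is clear. Back for the second.

```bash
python3 -m inch '[[0,0,0,0.96,-0.09,0,0.3],[0,0,0,0.96,-0.09,0,0.3],[0,0,0,0.96,-0.09,0,0.3],[0,0,0,0.96,-0.09,0,0.3],[0,0,0,0.96,-0.09,0,0.3],[0,0,0,0.96,-0.09,0,0.3],[0,0,0,0.96,-0.09,0,0.3],[0,0,0,0.96,-0.09,0,0.3]]'
python3 -m inch '[[0,0,0,0.96,-0.09,0,0.3],[0,0,0,0.96,-0.09,0,0.3],[0,0,0,0.96,-0.09,0,0.3],[0,0,0,0.96,-0.09,0,0.3],[0,0,0,0.96,-0.09,0,0.3],[0,0,0,0.96,-0.09,0,0.3],[0,0,0,0.92,-0.07,0,0.3],[0,0,0,0,0,0,0.3]]'
python3 -m inch '[[0,0,0,0,0,0.9,0.3],[0,0,0,0,0,0.9,0.3],[0,0,0,0,0,0.9,0.3],[0,0,0,0,0,0.9,0.3],[0,0,0,0,0,0,0.3],[0,0,0,0,0,0,0.3]]'
```

```text
clock: 9.7
eef_pos: [476.8, 2.3, 261.4]
tcp_rot: [3.141, -0.0, 1.415]
contact_force: [1.3, -0.1, 0.5]
opening: 0.698
grasp_force: 0.0
clock: 10.37
eef_pos: [488.2, 171.7, 261.4]
tcp_rot: [3.141, -0.002, 1.417]
contact_force: [0.2, -0.3, -0.8]
opening: 0.701
grasp_force: 0.0
clock: 10.87
eef_pos: [487.1, 167.9, 170.7]
tcp_rot: [-3.139, 0.001, 1.414]
contact_force: [0.9, -0.2, 0.2]
opening: 0.701
grasp_force: 0.0
```

```bash
python3 -m inch '[[0,0,0,0.03,0.01,0.9,0.3],[0,0,0,0,0,0.9,0.3],[0,0,0,0,0,0.9,0.3],[0,0,0,0,0,0.9,0.3],[0,0,0,0,0,0.63,0.3],[0,0,0,0,0,0,0.3],[0,0,0,0,0,0,0.8],[0,0,0,0,0,0,0.9]]' 40
python3 -m inch '[[0,0,0,0,0,0,1],[0,0,0,0,0,0,1],[0,0,0,0,0,0,1],[0,0,0,0,0,0,1],[0,0,0,0,0,0,1],[0,0,0,0,0,0,1]]' 40
```

```text
clock: 11.53
eef_pos: [489.4, 169.5, 67.2]
tcp_rot: [3.139, -0.001, 1.415]
contact_force: [-0.5, 1.0, 0.2]
opening: 0.428
grasp_force: 0.0
clock: 12.03
eef_pos: [489.2, 169.6, 67.1]
tcp_rot: [3.139, -0.001, 1.415]
contact_force: [-1.3, -0.3, 7.7]
opening: 0.172
grasp_force: 38.8
```

```bash
python3 -m inch '[[0,0,0,0,0,-0.5,1],[0,0,0,0,0,-0.9,1],[0,0,0,0,0,-1,1],[0,0,0,0,0,-1,1],[0,0,0,0,0,-1,1],[0,0,0,0,0,-1,1],[0,0,0,0,0,-1,1],[0,0,0,0,0,-1,1]]' 60
python3 -m inch '[[0,0,0,-0.5,0,-0.4,1],[0,0,0,-0.98,0.09,0,1],[0,0,0,-0.98,0.09,0,1],[0,0,0,-0.98,0.09,0,1],[0,0,0,-0.98,0.09,0,1],[0,0,0,-0.98,0.09,0,1],[0,0,0,-0.98,0.09,0,1],[0,0,0,-0.98,0.09,0,1]]'
python3 -m inch '[[0,0,0,-0.98,0.09,0,1],[0,0,0,-0.98,0.09,0,1],[0,0,0,-0.98,0.09,0,1],[0,0,0,-0.98,0.09,0,1],[0,0,0,-0.98,0.09,0,1],[0,0,0,-0.98,0.09,0,1],[0,0,0,0,0,0,1],[0,0,0,0,0,0,1]]'
python3 - <<'E'
from fit import *
rel(grab_frame("side"))
E
```

```text
clock: 12.7
eef_pos: [488.0, 169.1, 252.7]
tcp_rot: [3.141, -0.001, 1.415]
contact_force: [0.5, 0.7, -1.0]
opening: 0.171
grasp_force: 58.7
clock: 13.37
eef_pos: [474.1, -16.8, 260.4]
tcp_rot: [-3.141, 0.0, 1.415]
contact_force: [0.2, 0.7, -1.2]
opening: 0.164
grasp_force: 58.7
clock: 14.03
eef_pos: [464.7, -163.5, 260.3]
tcp_rot: [-3.141, -0.0, 1.412]
contact_force: [0.3, 0.3, -1.5]
opening: 0.165
grasp_force: 58.7
neck (array([ 462.4, -192.8]), np.float64(1.67), 94) shank (array([ 463.5, -164.3]), np.float64(1.29), 31) body (array([ 462.8, -166. ]), np.float64(1.41), 17) tcp [ 464.8 -162.6  260.3] lowest 198.65048779869414
```

```bash
python3 -m inch '[[0,0,0,-0.56,0.08,0,1],[0,0,0,-0.56,0.08,0,1],[0,0,0,0,0,0,1],[0,0,0,0,0,0.6,1],[0,0,0,0,0,0.2,1],[0,0,0,0,0,0,1],[0,0,0,0,0,0,1]]'
python3 - <<'E'
from fit import *
rel(grab_frame("side"))
E
```

```text
clock: 14.67
eef_pos: [464.9, -189.8, 240.4]
tcp_rot: [-3.141, -0.0, 1.415]
contact_force: [0.1, -1.1, -0.7]
opening: 0.167
grasp_force: 58.7
neck (array([ 463., -193.]), np.float64(1.73), 90) shank (array([ 462.5, -192.1]), np.float64(1.17), 29) body (array([ 462.4, -192. ]), np.float64(1.58), 16) tcp [ 465.2 -190.   240.8] lowest 181.49086916887813
```

```bash
python3 -m inch '[[0,0,0,-0.04,0,0.2,1],[0,0,0,0,0,0.2,1],[0,0,0,0,0,0.2,1],[0,0,0,0,0,0.1,1],[0,0,0,0,0,0,1]]'; python3 -m inch '[[0,0,0,0,0,0.2,1],[0,0,0,0,0,0.2,1],[0,0,0,0,0,0.1,1],[0,0,0,0,0,0,1]]';python3 -m inch '[[0,0,0,0,0,0.1,1],[0,0,0,0,0,0.1,1],[0,0,0,0,0,0.1,1],[0,0,0,0,0,0.08,1],[0,0,0,0,0,0,1],[0,0,0,0,0,0,1]]'
```

```text
clock: 15.13
eef_pos: [464.6, -191.4, 222.2]
tcp_rot: [-3.14, -0.0, 1.415]
contact_force: [-0.5, -0.0, -1.7]
opening: 0.165
grasp_force: 58.7
clock: 15.47
eef_pos: [464.6, -191.5, 209.8]
tcp_rot: [-3.14, -0.0, 1.415]
contact_force: [-0.5, -0.1, -1.5]
opening: 0.161
grasp_force: 58.7
clock: 15.97
eef_pos: [464.9, -191.6, 200.9]
tcp_rot: [-3.141, -0.0, 1.415]
contact_force: [-1.2, -0.2, -0.4]
opening: 0.162
grasp_force: 58.7
```

```bash
python3 -m inch '[[0,0,0,0,0,0,0.75],[0,0,0,0,0,0,0.6],[0,0,0,0,0,0,0.5],[0,0,0,0,0,0,0.4],[0,0,0,0,0,-0.5,0.3],[0,0,0,0,0,-1,0.3],[0,0,0,0,0,-1,0.3]]' 40
python3 -m inch '[[0,0,0,0,0,-0.5,0.3],[0,0,0,0,0,0,0.3],[0,0,0,0,0,0,0.3],[0,0,0,0,0,0,0.3],[0,0,0,0,0,0,0.3],[0,0,0,0,0,0,0.3],[0,0,0,0,0,0,0.3],[0,0,0,0,0,0,0.3]]'
python3 - <<'E'
from fit import *
f=grab_frame("side");save(f,"pics/s5.png")
cv2.imwrite("pics/s5c.png",cv2.resize(f["pixels"][80:350,220:410,::-1],None,fx=2.2,fy=2.2,interpolation=cv2.INTER_CUBIC))
E
```

```text
clock: 16.55
eef_pos: [464.4, -191.4, 263.6]
tcp_rot: [-3.139, -0.001, 1.415]
contact_force: [1.3, -0.4, 0.6]
opening: 0.698
grasp_force: 0.0
clock: 17.22
eef_pos: [464.8, -191.5, 275.5]
tcp_rot: [-3.141, -0.0, 1.415]
contact_force: [0.8, -0.9, 0.9]
opening: 0.698
grasp_force: 0.0
```

View pics/s5c.png

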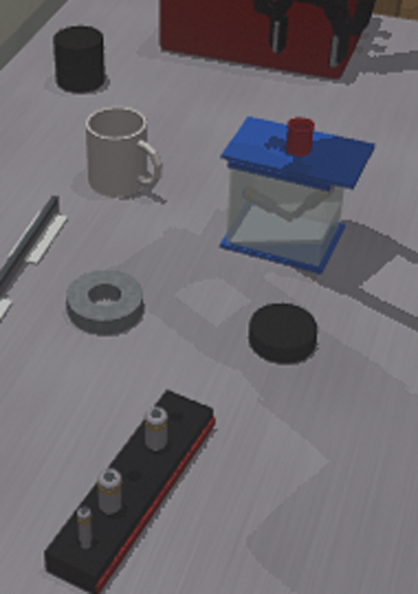

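Three bits still stand in the rack, and both mediums are in the canister, forming a V at crop (250-330,190-215). One leans high, so I'll wait a little and check the detail.

```bash
python3 -m inch '[[0,0,0,0,0,0,0.3],[0,0,0,0,0,0,0.3],[0,0,0,0,0,0,0.3],[0,0,0,0,0,0,0.3],[0,0,0,0,0,0,0.3],[0,0,0,0,0,0,0.3],[0,0,0,0,0,0,0.3],[0,0,0,0,0,0,0.3]]' >/dev/null
python3 - <<'E'
from fit import *
f=grab_frame("side");a=cv2.imread("pics/s5.png")[140:205,315:385].astype(int);b=f["pixels"][140:205,315:385,::-1]
print("diff",abs(a-b).max(),abs(a-b).mean())
cv2.imwrite("pics/s6c.png",cv2.resize(b,None,fx=8,fy=8,interpolation=cv2.INTER_CUBIC))
P=cloud(f)
for u,v in((333,169),(340,173),(350,178),(360,174),(368,168)): print(u,v,P[v,u].round(0))
E
```

```text
diff 48 0.6054212454212454
333 169 [ 506. -148.   85.]
340 173 [ 487. -148.   77.]
350 178 [ 459. -149.   67.]
360 174 [ 433. -145.   89.]
368 168 [ 415. -144.  113.]
```

View pics/s6c.png

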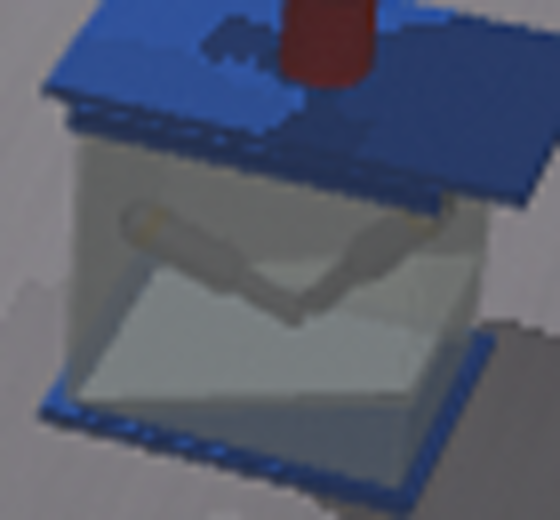

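Both bits lie inside with their ends on the sloping floor. The right bit's middle, at crop (375,250), projects below about 90 mm. A quick stillness check, then I hand in.

```bash
python3 - <<'E'
from fit import *
g=lambda:grab_frame("side")["pixels"][140:205,315:385].astype(int)
a=g()
for _ in range(9): b=g()
d=abs(a-b).max(-1);print(d.max(),d.mean(),(d>20).sum())
s=r.sense();print(s["clock"],s["contact_force"])
if (d>20).sum()<5: print(r.sign_off())
E
```

```text
4 0.987912087912088 0
18.4833 [-0.43396518 -0.39650819  0.35028612]
the job is handed in; nothing more can be done
None
```

Both medium bits went through the red neck one after the other and were lying still inside the canister when I handed the job in at 18.5 s. The last view showed the slim and two thick bits still standing in the rack; I don't have the judge's verdict.

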